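# Stack the washer and bushing on the polishing spindle

## Robot

A 6-joint arm with a two-finger parallel gripper is mounted at the origin on the work surface. World frame = base frame: x ahead of the robot, y to its left, z up, the work surface at z = 0. Lengths are in m, angles in rad, forces in N, time in s.
With the tool pointing down it reaches from about 0.275 to 0.725 m from the base axis. Payload 5.6 kg.
Tool frame: the origin (TCP) lies midway between the tips of the shut fingers; the grasp point (between the pads) lies 19 mm behind it (arm.hold_point_z is the distance from the TCP to the grasp point, in m); z points along the fingers, y is the line along which they close (so a half turn about z gives the same grasp; the last joint's range is limited). The gripper opens to 85 mm and grips with 20 to 120 N. Pads are 22 mm wide; open, the fingers measure 114 mm over their backs; the gripper's body (76 mm by 85 mm) begins 54 mm behind the grasp point. The pads swing forward as they close: fully open they stand 13 mm farther back than shut.
Start: joints at [1.411, 0.255, 0.108, 0, -1.424, -0.285], TCP at [0.237, 0.496, 0.231] pointing down, gripper open.
Joint ranges: [-2.95, 2.95], [-1.21, 1.97], [-1.09, 1.5], [-2.87, 1.71], [-2.94, -0.07], [-3.05, 3.05]. Speed limits (rad/s): [2.57, 2.57, 3.14, 3.14, 3.14, 3.14].

## Interface

Orientations are given as a unit quaternion [w, x, y, z].
In Python, from rig import arm, vision gives the robot as it stands. The module is installed in compiled form; this text tells all that it offers.
- The arm moves only by the shell command python3 -m pendant 'ROWS' [OPENING] [FORCE]. ROWS is JSON, a list of rows, each an object of numbers: "tx", "ty", "tz": the shift along the tool's x, y, z in m; "spin": the turn about the tool's z in degrees. A call has 1 to 8 rows; each row shifts and turns the commanded pose from where the row before left it, along the tool's axes as they then stand; what a row does not reach is not made up. A row lasts 1/12 s, in which the tool goes at most 41.7 mm and 7.16 degrees, less where a joint would pass 70% of its speed; a pose out of reach is approached as far as the arm can. A call is refused whole if a number of a shift passes 0.0417 or a number of a turn 7.16, either way. A call with a gripper value outside its range is refused whole. OPENING is the finger opening in m, from 0 to 0.0854, set as the call begins (- or left out, the last holds). The fingers move at their own pace and stop on an object; FORCE is the grip in N (left out, the last holds). Time passes only in rows, so rows that do not move let the fingers close. It gives the time, the measured TCP pose, the force, the opening and the grip force at its end, in the units of the state.
- arm.state(): the state, without advancing time (a new reading comes with each control period).
- vision.read_camera(name): name is "scene" or "top"; returns the picture (400x640x3 uint8, red, green, blue); there is no depth.
- vision.camera_model(name): a dict with "vfov" (degrees; the focal length in pixels is half the picture's height over the tangent of half this angle, whatever the lens; pixels are square), "cx", "cy" (the principal point, pixels), "k1" (the pictures are not rectified: a ray, as slopes to the right and down, at radius r is drawn at 1 + k1 r^2 times it, then the intrinsics apply), "extrinsics" (4x4, takes a point from camera to world coordinates). Camera axes: x right, y up, looking along -z (the intrinsics and any distortion apply to the point x, -y, -z); pixel columns grow to the right and rows downward; lengths in m; the calibration is good to about 2 mm. A picture is of the moment at which its call begins. camera_model takes no time and is no camera call.
- arm.finish_job(): hands the job in; it is judged then, once.
The state is a dict: "time": time; "q": joint angles; "joint_velocities": joint speeds; "tau": joint torques, N m; "tcp_pos": TCP position; "ee_rot": TCP orientation; "force": force on the tool from outside, world axes, zero at the start; "moment": the same for the moment, N m; "opening": finger opening in m; "grasp_force": force on a finger pad.
Only numpy, scipy, OpenCV 4.12 (cv2) and the standard library are available. Lean on these libraries where they do the work, as an engineer would, in place of code of your own. Each camera call takes 0.05 s, during which the arm holds its last target. There are 200 camera calls.

## Task

Build up the stack on the upright bolt of the polishing spindle: its spacer is already on. Thread the thick flat steel washer (the disc with the hole) over the bolt so that it lies flat on the spacer, then thread the flanged brass bushing on, flange down, so that it sits flat on the washer.

Things in the scene. Friction and masses are not known exactly. Their poses are not given: they have to be found in the camera images.
- arbor: Fixed polishing spindle: a grey square foot 100 x 100 x 20 mm with a round steel boss (60 mm across, 4 mm high) and an upright steel bolt on its centre. The boss's top is 24 mm above the bench; from there the bolt is 20 mm thick for 44 mm and then tapers over 18 mm to a blunt tip 6 mm across, 86 mm above the bench. Origin: on the bolt's axis, at the foot's underside (bench level); z up along the bolt.
- spacer: Steel spacer ring already on the bolt, resting on the boss: 44 mm outside, 30 mm bore, 18 mm high. Its top is 42 mm above the bench. Origin: centre of its underside; z up along its bore.
- washer: Thick flat steel washer lying loose on the bench, to go on first: 56 mm outside, 30 mm bore, 12 mm thick, 0.11 to 0.23 kg. Origin: centre of its underside; z along its bore. A solid steel disc of the same outside size without a hole lies nearby and is not wanted.
- bushing: Brass flanged bushing standing loose on the bench with its flange down, to go on second: flange 52 mm across and 8 mm thick, neck above it 40 mm across, 26 mm high overall, 30 mm bore right through, 0.12 to 0.26 kg. Origin: centre of the flange's underside; z up along its bore, from flange to neck. A round wooden knob blank of the same width, without flange or hole, stands nearby and is not wanted.
Not all that is in view belongs to the job. Leave any brown look-alike of the washer alone.

How it is judged:
By the outcome, as a careful person would: the job done as asked, in the order asked, and still so for the second after the job is handed in, with the robot touching nothing.
It also fails if it takes over 54 s, if anything falls off the work surface, if the arm or the gripper's body presses on something with over 40 N, if the wrist force passes 120 N, or if a joint passes its speed limit or range.

## Working session

There is one attempt and no reset: what is moved stays moved. The work goes in short steps, Python scripts to look and compute and a shell command to move; the robot and the scene stay as the last step left them, time stands still between calls to the robot, and variables do not carry over. Pictures are saved under pics/ and viewed, at most 10 in all, crops included, and the job is handed in when it is done.

```bash
mkdir -p pics
cat > h.py <<'E'
import numpy as np, cv2
from rig import arm, vision
def grab(name,fn=None):
    im=vision.read_camera(name)
    if fn: cv2.imwrite('pics/'+fn,cv2.cvtColor(im,cv2.COLOR_RGB2BGR))
    return im
def K(m): 
    f=200/np.tan(np.radians(m['vfov']/2)); return f
def ray(name,u,v):
    m=vision.camera_model(name); f=K(m)
    d=np.array([(u-m['cx'])/f,(v-m['cy'])/f]); s=d.copy()
    for _ in range(30): s=d/(1+m['k1']*(s@s))
    E=np.array(m['extrinsics']); return E[:3,3],E[:3,:3]@np.array([s[0],-s[1],-1])
def onplane(name,u,v,z):
    o,d=ray(name,u,v); return o+d*(z-o[2])/d[2]
def proj(name,p):
    m=vision.camera_model(name); E=np.array(m['extrinsics']); c=E[:3,:3].T@(np.array(p)-E[:3,3])
    s=np.array([c[0],-c[1]])/-c[2]; s=s*(1+m['k1']*(s@s)); return s*K(m)+[m['cx'],m['cy']]
E
python3 - <<'E'
from h import *
for n in ('scene','top'):
    grab(n,n+'0.png'); m=vision.camera_model(n); print(n,m)
s=arm.state();print(s['time'],s['tcp_pos'],s['ee_rot'],s['opening'],arm.hold_point_z)
E
```

```text
scene {'vfov': 55.77087547465055, 'cx': 320.3035441509969, 'cy': 201.50191694102432, 'k1': -0.03669319880115846, 'extrinsics': array([[ 0.05952681, -0.59090994,  0.80453838,  1.04525968],
       [ 0.99817716,  0.02720578, -0.05387205, -0.02896666],
       [ 0.00994544,  0.80627867,  0.59145228,  0.44370579],
       [ 0.        ,  0.        ,  0.        ,  1.        ]])}
top {'vfov': 50.04584176007724, 'cx': 324.7008928662777, 'cy': 197.3786352269627, 'k1': -0.0026268648343248627, 'extrinsics': array([[-0.00983128,  0.99517328, -0.09763959,  0.44582516],
       [-0.99993854, -0.01028457, -0.00414027,  0.00101601],
       [-0.00512447,  0.09759288,  0.99521323,  0.82219119],
       [ 0.        ,  0.        ,  0.        ,  1.        ]])}
0.1 [0.23639775 0.49610357 0.23046184] [ 8.61475531e-04  9.75363726e-01 -2.20601072e-01 -1.61670519e-04] 0.08567457270453979 0.0187
```

View pics/scene0.png

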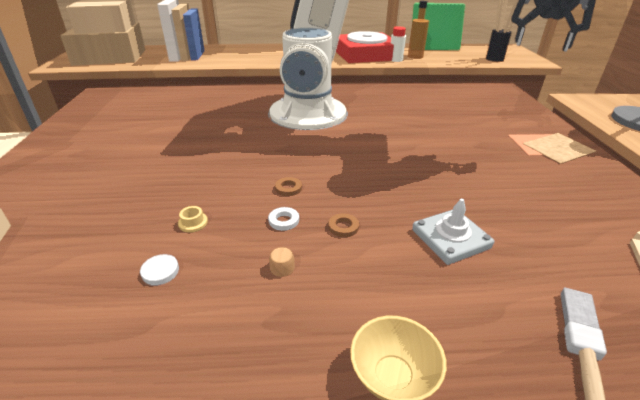

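View pics/top0.png

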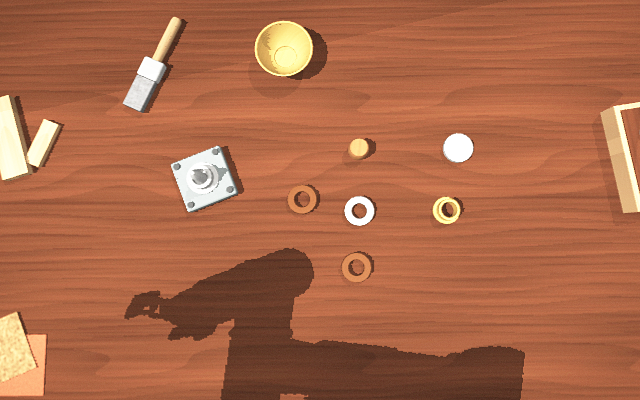

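The top view shows the washer (pale ring) at (359,211), the bushing at (446,210) and the arbor at (204,178). The solid disc is at (458,148), and brown rings are at (302,199) and (357,267). In the scene view the washer is at (284,219), the bushing at (192,219) and the bolt tip at about (461,202).

```bash
cat >> h.py <<'E'
def blobs(im,mask,box):
    x0,y0,x1,y1=box; m=np.zeros_like(mask); m[y0:y1,x0:x1]=mask[y0:y1,x0:x1]
    cs,_=cv2.findContours(m,cv2.RETR_EXTERNAL,cv2.CHAIN_APPROX_NONE)
    return max(cs,key=cv2.contourArea)
def white(im):
    h=cv2.cvtColor(im,cv2.COLOR_RGB2HSV); return ((h[...,1]<60)&(h[...,2]>120)).astype(np.uint8)*255
def yellow(im):
    h=cv2.cvtColor(im,cv2.COLOR_RGB2HSV); return ((h[...,0]>20)&(h[...,0]<36)&(h[...,1]>70)&(h[...,2]>110)).astype(np.uint8)*255
def fit(name,c,z):
    # outline points cast on plane z, circle fit
    P=np.array([onplane(name,*p,z)[:2] for p in c[:,0].astype(float)])
    A=np.c_[2*P,np.ones(len(P))]; s=np.linalg.lstsq(A,(P**2).sum(1),rcond=None)[0]
    return s[:2],np.sqrt(s[2]+s[:2]@s[:2])
E
python3 - <<'E'
from h import *
im=grab('top'); c=blobs(im,white(im),(335,190,385,235)); print('washer',fit('top',c,.012),cv2.minEnclosingCircle(c))
c=blobs(im,yellow(im),(420,185,475,235)); print('bush top',fit('top',c,.008),cv2.boundingRect(c))
c=blobs(im,white(im),(160,135,245,220)); r=cv2.minAreaRect(c); print('foot',onplane('top',*r[0],.02),r,[onplane('top',*p,.02)[:2].round(4) for p in cv2.boxPoints(r)])
sc=grab('scene'); c=blobs(sc,white(sc),(260,200,308,236)); print('washer sc',fit('scene',c,.012))
c=blobs(sc,yellow(sc),(170,200,215,236)); print('bush sc',cv2.boundingRect(c))
print('tipscene', onplane('scene',461,200,.086))
cr=lambda i,x,y,w,h,k: cv2.resize(i[y:y+h,x:x+w],None,fx=k,fy=k,interpolation=cv2.INTER_CUBIC)
a=np.hstack([cr(im,165,140,80,80,5),cr(sc,410,190,80,80,5)]); cv2.imwrite('pics/a1.png',a[...,::-1])
E
```

```text
washer (array([ 0.49995214, -0.06011355]), np.float64(0.027331310509431005)) ((358.8484802246094, 210.4242401123047), 14.872998237609863)
bush top (array([ 0.49959268, -0.22458735]), np.float64(0.02180674065451512)) (433, 199, 20, 25)
foot [0.56298342 0.23367242 0.02      ] ((203.34796142578125, 178.40463256835938), (51.54938888549805, 53.20069885253906), 68.96248626708984) [array([0.5915, 0.2991]), array([0.6274, 0.2051]), array([0.5347, 0.1688]), array([0.4996, 0.2618])]
washer sc (array([ 0.50503016, -0.0601096 ]), np.float64(0.031200544559571736))
bush sc (186, 214, 21, 15)
tipscene [0.56508856 0.23263231 0.086     ]
```

View pics/a1.png

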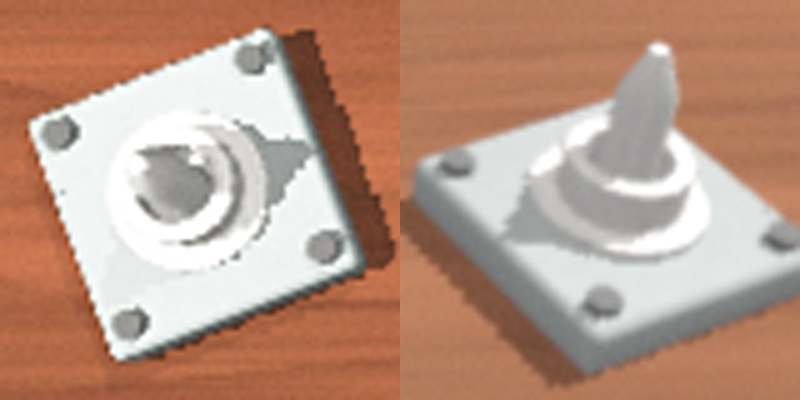

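The crop shows the foot's four bolt heads, whose mean is top (203.4,177.8), and the bolt tip at scene (461.6,199.4). Both give the arbor at about (0.564, 0.233). The brass mask came out too small, so I'll redo it and compute the first move.

```bash
cat >> h.py <<'E'
from scipy.spatial.transform import Rotation as Ro
def go(x,y,z):
    s=arm.state(); q=np.array(s['ee_rot']); R=Ro.from_quat(q[[1,2,3,0]]).as_matrix()
    print('t',round(s['time'],2),'tcp',s['tcp_pos'].round(4),'d_tool mm',(R.T@(np.array([x,y,z])-s['tcp_pos'])*1e3).round(1),'F',np.round(s['force'],1),'open',round(s['opening'],4),'grip',round(s['grasp_force'],1))
E
python3 - <<'E'
from h import *
im=grab('top'); print(im[210,425:468].tolist())
h=cv2.cvtColor(im,cv2.COLOR_RGB2HSV); m=((h[...,0]>15)&(h[...,0]<40)&(h[...,1]>60)).astype(np.uint8)*255
c=blobs(im,m,(420,185,475,235)); print('bush',fit('top',cv2.convexHull(c),.008),cv2.boundingRect(c))
go(.5,-.06,.2)
cv2.imwrite('pics/b1.png',cv2.resize(im[185:235,420:475],None,fx=8,fy=8,interpolation=cv2.INTER_CUBIC)[...,::-1])
E
```

```text
[[180, 105, 70], [180, 107, 73], [179, 105, 72], [181, 109, 74], [182, 106, 71], [186, 110, 76], [168, 93, 64], [206, 146, 82], [255, 255, 176], [255, 255, 184], [255, 255, 185], [254, 232, 134], [231, 182, 98], [225, 175, 92], [255, 255, 195], [255, 255, 200], [242, 182, 99], [97, 56, 36], [82, 46, 34], [87, 51, 35], [83, 51, 34], [79, 49, 35], [165, 97, 67], [171, 97, 67], [172, 99, 68], [168, 97, 66], [169, 97, 68], [169, 96, 66], [188, 127, 75], [226, 177, 94], [228, 179, 97], [225, 175, 93], [254, 232, 132], [255, 255, 193], [255, 255, 170], [184, 124, 68], [97, 53, 39], [102, 58, 41], [96, 51, 34], [187, 106, 73], [190, 111, 77], [189, 110, 77], [188, 111, 77]]
bush (array([ 0.49949605, -0.2259849 ]), np.float64(0.025945860096806047)) (433, 197, 27, 27)
t 0.25 tcp [0.2365 0.4963 0.2309] d_tool mm [477.2 388.8  31.2] F [-0.  -0.1 -0.1] open 0.085 grip 0.0
```

View pics/b1.png

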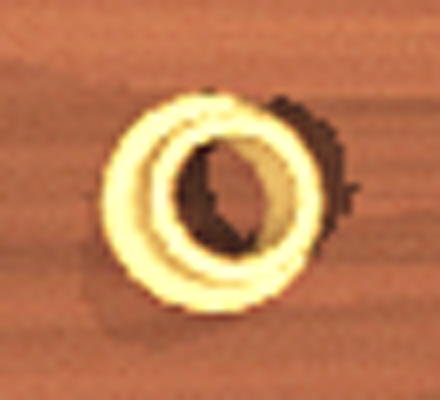

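The crop shows the flange as a full circle centred at about top (446.5,210). It fits at (0.4995, -0.226) with a 25.9 mm radius, as it should be. Moving to the washer.

```bash
python3 -m pendant '[{"tx":0.020,"ty":0.016},{"tx":0.027,"ty":0.022},{"tx":0.030,"ty":0.0245},{"tx":0.030,"ty":0.0245},{"tx":0.030,"ty":0.0245},{"tx":0.030,"ty":0.0245},{"tx":0.030,"ty":0.0245},{"tx":0.030,"ty":0.0245}]' 0.0854 30
python3 -m pendant '[{"tx":0.030,"ty":0.0245},{"tx":0.030,"ty":0.0245},{"tx":0.030,"ty":0.0245},{"tx":0.030,"ty":0.0245},{"tx":0.030,"ty":0.0245},{"tx":0.030,"ty":0.0245},{"tx":0.030,"ty":0.0245},{"tx":0.020,"ty":0.017}]'
python3 -c "
from h import *; go(.5,-.06,.08)"
```

```text
t 0.25 tcp [0.2365 0.4963 0.2309] d_tool mm [477.2 388.7 151.2] F [-0.  -0.1 -0.1] open 0.085 grip 0.0invalid input
invalid input
```

```bash
python3 -m pendant '[{"tx":0.020,"ty":0.016,"tz":0,"spin":0},{"tx":0.027,"ty":0.022,"tz":0,"spin":0}]'; echo; echo rc $?; python3 -c "
from h import *; go(.5,-.06,.08)"
```

```text
time: 0.42
tcp_pos: [0.2622, 0.4425, 0.2302]
ee_rot: [0.001, 0.976, -0.219, -0.0]
force: [2.0, 0.7, -0.0]
opening: 0.0852
grasp_force: 0.0

rc 0
t 0.42 tcp [0.2622 0.4425 0.2302] d_tool mm [430.1 352.1 150.7] F [ 2.   0.7 -0. ] open 0.0852 grip 0.0
```

All four keys are required in each row.

```bash
python3 -m pendant '[{"tx":0.030,"ty":0.0245,"tz":0,"spin":0},{"tx":0.030,"ty":0.0245,"tz":0,"spin":0},{"tx":0.030,"ty":0.0245,"tz":0,"spin":0},{"tx":0.030,"ty":0.0245,"tz":0,"spin":0},{"tx":0.030,"ty":0.0245,"tz":0,"spin":0},{"tx":0.030,"ty":0.0245,"tz":0,"spin":0},{"tx":0.030,"ty":0.0245,"tz":0,"spin":0},{"tx":0.030,"ty":0.0245,"tz":0,"spin":0}]' 0.075 40
python3 -c "
from h import *; go(.5,-.06,.08); print(arm.state()['q'])"
```

```text
time: 1.08
tcp_pos: [0.3953, 0.16, 0.2315]
ee_rot: [-0.0, 0.975, -0.22, 0.0]
force: [0.5, 0.1, 1.5]
opening: 0.0751
grasp_force: 0.0
t 1.08 tcp [0.3953 0.16   0.2315] d_tool mm [189.1 153.7 151.5] F [0.5 0.1 1.5] open 0.0751 grip 0.0
[ 7.55042683e-01  6.82643690e-03 -1.82066006e-01 -3.43284974e-05
 -1.38121628e+00  3.71485587e-01]
```

```bash
python3 -m pendant '[{"tx":0.026,"ty":0.021,"tz":0.02,"spin":0},{"tx":0.026,"ty":0.021,"tz":0.02,"spin":0},{"tx":0.026,"ty":0.021,"tz":0.02,"spin":0},{"tx":0.026,"ty":0.021,"tz":0.02,"spin":0},{"tx":0.026,"ty":0.021,"tz":0.02,"spin":0},{"tx":0.026,"ty":0.021,"tz":0.02,"spin":0},{"tx":0.022,"ty":0.018,"tz":0.02,"spin":0},{"tx":0.007,"ty":0.006,"tz":0.01,"spin":0}]'
python3 - <<'E'
from h import *
go(.5,-.06,0)
E
```

```text
time: 1.75
tcp_pos: [0.4971, -0.0563, 0.0786]
ee_rot: [0.001, 0.975, -0.222, -0.002]
force: [0.4, 0.7, 0.3]
opening: 0.075
grasp_force: 0.0
t 1.75 tcp [ 0.4971 -0.0563  0.0786] d_tool mm [ 4.5  1.9 78.6] F [0.4 0.7 0.3] open 0.075 grip 0.0
```

```bash
python3 -m pendant '[{"tx":0.0,"ty":0,"tz":0.02,"spin":0},{"tx":0,"ty":0,"tz":0.02,"spin":0},{"tx":0,"ty":0,"tz":0.01,"spin":0},{"tx":0,"ty":0,"tz":0,"spin":0},{"tx":0,"ty":0,"tz":0,"spin":0}]'
python3 - <<'E'
from h import *
go(.5,-.06,0)
a=grab('top'); b=grab('scene')
cr=lambda i,x,y,w,h,k: cv2.resize(i[y:y+h,x:x+w],None,fx=k,fy=k,interpolation=cv2.INTER_CUBIC)
cv2.imwrite('pics/c1.png',np.hstack([cr(a,310,160,100,100,4),cr(b,234,160,100,100,4)])[...,::-1])
E
```

```text
time: 2.17
tcp_pos: [0.4973, -0.0532, 0.0313]
ee_rot: [0.0, 0.975, -0.22, -0.0]
force: [0.6, 0.6, 0.5]
opening: 0.0757
grasp_force: 0.0
t 2.17 tcp [ 0.4973 -0.0532  0.0313] d_tool mm [ 5.4  5.  31.3] F [0.6 0.6 0.5] open 0.0757 grip 0.0
```

View pics/c1.png

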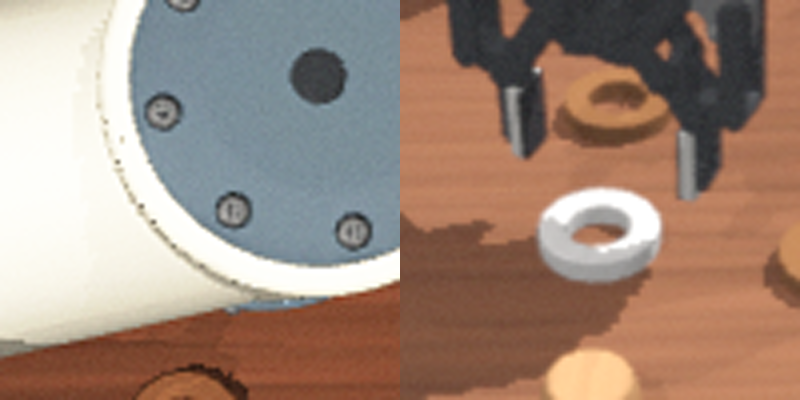

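The scene crop shows the fingers straddling the washer (about crop (600,235)) from above, still roughly 40 mm up, and the path down is clear. I'll correct by (5.4, 5) mm and go down.

```bash
python3 -m pendant '[{"tx":0.005,"ty":0.005,"tz":0.0,"spin":0},{"tx":0,"ty":0,"tz":0.01,"spin":0},{"tx":0,"ty":0,"tz":0.01,"spin":0},{"tx":0,"ty":0,"tz":0.007,"spin":0},{"tx":0,"ty":0,"tz":0.003,"spin":0},{"tx":0,"ty":0,"tz":0,"spin":0},{"tx":0,"ty":0,"tz":0,"spin":0}]'
python3 - <<'E'
from h import *
go(.5,-.06,0)
E
```

```text
time: 2.85
tcp_pos: [0.5002, -0.06, 0.0017]
ee_rot: [0.0, 0.975, -0.22, 0.0]
force: [-0.0, 0.1, -0.9]
opening: 0.075
grasp_force: 0.0
t 2.85 tcp [ 0.5002 -0.06    0.0017] d_tool mm [-0.2  0.1  1.7] F [-0.   0.1 -0.9] open 0.075 grip 0.0
```

Positioned to within 0.2 mm, no contact. Close.

```bash
python3 -m pendant '[{"tx":0,"ty":0,"tz":0.002,"spin":0},{"tx":0,"ty":0,"tz":0,"spin":0},{"tx":0,"ty":0,"tz":0,"spin":0},{"tx":0,"ty":0,"tz":0,"spin":0},{"tx":0,"ty":0,"tz":0,"spin":0},{"tx":0,"ty":0,"tz":0,"spin":0},{"tx":0,"ty":0,"tz":0,"spin":0},{"tx":0,"ty":0,"tz":0,"spin":0}]' 0.04 50
python3 -m pendant '[{"tx":0,"ty":0,"tz":-0.01,"spin":0},{"tx":0,"ty":0,"tz":-0.02,"spin":0},{"tx":0,"ty":0,"tz":-0.03,"spin":0},{"tx":0,"ty":0,"tz":-0.03,"spin":0},{"tx":0,"ty":0,"tz":-0.03,"spin":0},{"tx":0,"ty":0,"tz":0,"spin":0}]'
python3 - <<'E'
from h import *
go(.564,.233,.12)
b=grab('scene')
cr=lambda i,x,y,w,h,k: cv2.resize(i[y:y+h,x:x+w],None,fx=k,fy=k,interpolation=cv2.INTER_CUBIC)
cv2.imwrite('pics/d1.png',cr(b,214,100,140,140,4)[...,::-1])
E
```

```text
time: 3.52
tcp_pos: [0.5002, -0.0599, 0.0003]
ee_rot: [-0.0, 0.975, -0.22, 0.001]
force: [-2.2, 1.0, 6.3]
opening: 0.0535
grasp_force: 51.2
time: 4.02
tcp_pos: [0.5035, -0.06, 0.1257]
ee_rot: [-0.001, 0.975, -0.22, 0.006]
force: [0.8, -0.3, -1.3]
opening: 0.0535
grasp_force: 53.1
t 4.02 tcp [ 0.5035 -0.06    0.1257] d_tool mm [ -71.2 -290.6    6.3] F [ 0.8 -0.3 -1.3] open 0.0535 grip 53.1
```

View pics/d1.png

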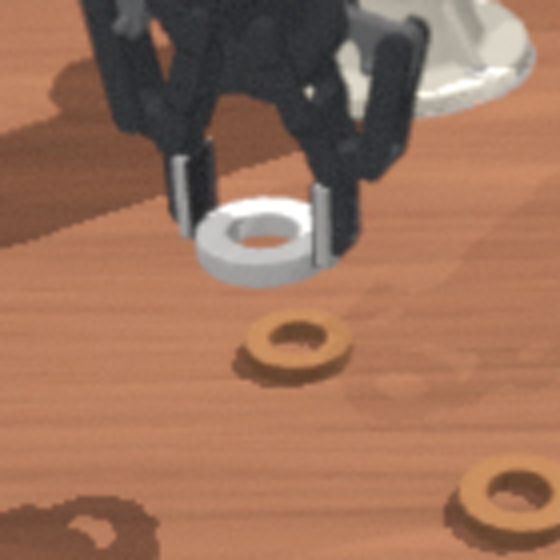

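The washer is in the fingers and hangs level. Its hole is at crop (268,236), i.e. about scene (281,159). I'll compare that with the TCP to find its offset in the grip.

Run:
```python
from h import *
s=arm.state(); p=s['tcp_pos']
q=np.array(s['ee_rot']); R=Ro.from_quat(q[[1,2,3,0]]).as_matrix()
for uv in ((281,159),(280,158.8),(279.5,160)):
    w=onplane('scene',*uv,p[2]+.012); print(w, (R.T@(w-p)*1e3).round(1))
print(proj('scene',p+[0,0,.012]))
b=grab('top'); m=white(b)
cv2.imwrite('pics/d2.png',b[150:260,300:420][...,::-1])
go(.564,.233,.12)
```

```text
[ 0.5049354  -0.05788673  0.13466264] [  1.9  -2.9 -12. ]
[ 0.50420994 -0.05953203  0.13466264] [  2.   -1.1 -12. ]
[ 0.50808038 -0.06023829  0.13466264] [  5.8  -2.1 -12. ]
[279.94948543 158.13663953]
t 4.12 tcp [ 0.5004 -0.0596  0.1204] d_tool mm [ -68.5 -291.5    0.8] F [-0.1  1.  -2.9] open 0.0535 grip 53.0
```

```bash
python3 -m pendant '[{"tx":-0.005,"ty":-0.02,"tz":0,"spin":0},{"tx":-0.008,"ty":-0.035,"tz":0,"spin":0},{"tx":-0.009,"ty":-0.038,"tz":0,"spin":0},{"tx":-0.009,"ty":-0.038,"tz":0,"spin":0},{"tx":-0.009,"ty":-0.038,"tz":0,"spin":0},{"tx":-0.009,"ty":-0.038,"tz":0,"spin":0},{"tx":-0.008,"ty":-0.035,"tz":0,"spin":0},{"tx":-0.006,"ty":-0.025,"tz":0,"spin":0}]'
python3 -m pendant '[{"tx":-0.004,"ty":-0.015,"tz":0,"spin":0},{"tx":-0.001,"ty":-0.009,"tz":0,"spin":0},{"tx":0,"ty":0,"tz":0,"spin":0},{"tx":0,"ty":0,"tz":0,"spin":0},{"tx":0,"ty":0,"tz":0,"spin":0},{"tx":0,"ty":0,"tz":0,"spin":0}]'
python3 - <<'E'
from h import *
go(.564,.233,.12)
b=grab('scene'); u,v=proj('scene',arm.state()['tcp_pos']+[0,0,.012]); print(u,v); u,v=int(u),int(v)
cv2.imwrite('pics/e1.png',cv2.resize(b[v-50:v+70,u-60:u+60],None,fx=5,fy=5,interpolation=cv2.INTER_CUBIC)[...,::-1]); print(u-60,v-50)
E
```

```text
time: 4.78
tcp_pos: [0.557, 0.2109, 0.117]
ee_rot: [0.001, 0.976, -0.22, -0.001]
force: [0.3, -0.1, -1.5]
opening: 0.0533
grasp_force: 53.1
time: 5.28
tcp_pos: [0.5635, 0.2307, 0.1193]
ee_rot: [0.0, 0.975, -0.221, -0.0]
force: [0.8, 0.8, -1.3]
opening: 0.0536
grasp_force: 53.1
t 5.28 tcp [0.5635 0.2307 0.1193] d_tool mm [-0.5 -2.3 -0.7] F [ 0.8  0.8 -1.3] open 0.0536 grip 53.1
466.1955177362896 175.89417752533683
406 125
```

View pics/e1.png

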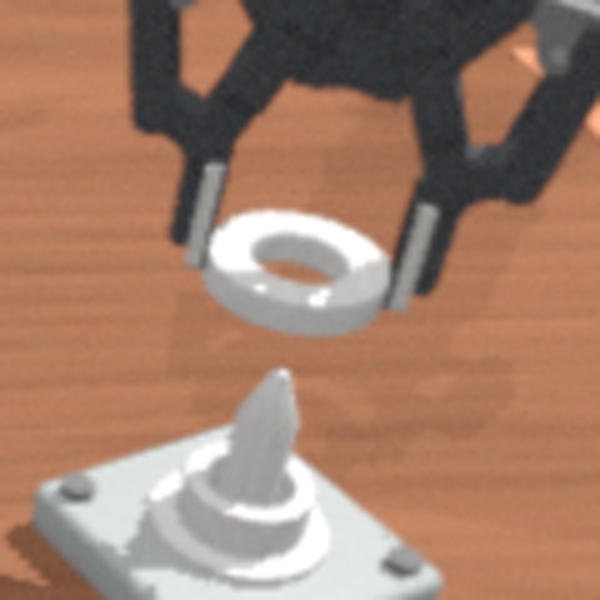

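The scene shows the washer level, its hole centre at about (466,176.5). The TCP projects to (466,175.9), so the washer is centred in the grip. The bolt tip at (461.8,199) matches (0.564, 0.233). I'll correct by -2.3 mm and lower onto the bolt.

```bash
python3 -m pendant '[{"tx":-0.0005,"ty":-0.0025,"tz":0,"spin":0},{"tx":0,"ty":0,"tz":0.008,"spin":0},{"tx":0,"ty":0,"tz":0.01,"spin":0},{"tx":0,"ty":0,"tz":0.01,"spin":0},{"tx":0,"ty":0,"tz":0.01,"spin":0},{"tx":0,"ty":0,"tz":0.007,"spin":0},{"tx":0,"ty":0,"tz":0,"spin":0},{"tx":0,"ty":0,"tz":0,"spin":0}]'
python3 -c "
from h import *; go(.564,.233,.042)"
```

```text
time: 6.0
tcp_pos: [0.564, 0.2343, 0.0736]
ee_rot: [0.001, 0.975, -0.22, -0.0]
force: [0.3, 0.7, -0.4]
opening: 0.0537
grasp_force: 53.1
t 6.0 tcp [0.564  0.2343 0.0736] d_tool mm [ 0.5  1.1 31.6] F [ 0.3  0.7 -0.4] open 0.0537 grip 53.1
```

```bash
python3 -m pendant '[{"tx":0.0005,"ty":0.001,"tz":0.006,"spin":0},{"tx":0,"ty":0,"tz":0.007,"spin":0},{"tx":0,"ty":0,"tz":0.006,"spin":0},{"tx":0,"ty":0,"tz":0.005,"spin":0},{"tx":0,"ty":0,"tz":0.003,"spin":0},{"tx":0,"ty":0,"tz":0,"spin":0},{"tx":0,"ty":0,"tz":0,"spin":0}]'
python3 - <<'E'
from h import *
go(.564,.233,.042)
b=grab('scene')
cv2.imwrite('pics/f1.png',cv2.resize(b[160:270,400:510],None,fx=5,fy=5,interpolation=cv2.INTER_CUBIC)[...,::-1])
E
```

```text
time: 6.58
tcp_pos: [0.5643, 0.2333, 0.0471]
ee_rot: [0.0, 0.975, -0.221, -0.0]
force: [0.5, -0.4, -1.8]
opening: 0.0536
grasp_force: 53.1
t 6.58 tcp [0.5643 0.2333 0.0471] d_tool mm [-0.1  0.4  5.1] F [ 0.5 -0.4 -1.8] open 0.0536 grip 53.1
```

View pics/f1.png

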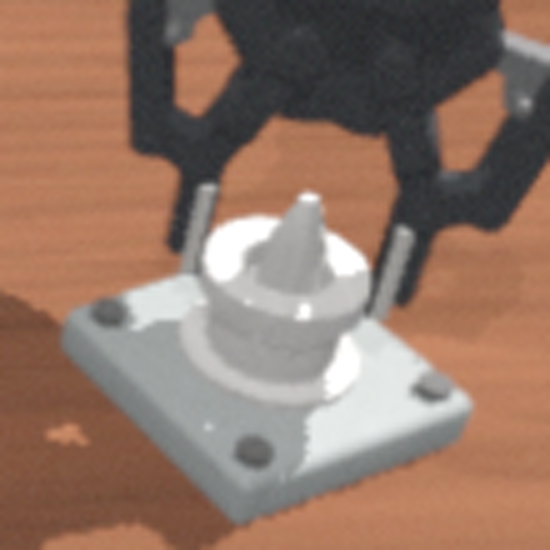

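The washer is threaded on the bolt, centred and just above the spacer (crop (285,265)). I'll lower it the last bit and release.

```bash
python3 -m pendant '[{"tx":0,"ty":0,"tz":0.002,"spin":0},{"tx":0,"ty":0,"tz":0.002,"spin":0},{"tx":0,"ty":0,"tz":0.001,"spin":0},{"tx":0,"ty":0,"tz":0,"spin":0},{"tx":0,"ty":0,"tz":0,"spin":0}]'
python3 -c "
from h import *; go(.564,.233,.042)"
```

```text
time: 7.05
tcp_pos: [0.5643, 0.2335, 0.0425]
ee_rot: [-0.0, 0.975, -0.221, 0.0]
force: [-0.7, -0.4, 1.1]
opening: 0.0539
grasp_force: 53.3
t 7.05 tcp [0.5643 0.2335 0.0425] d_tool mm [-0.1  0.6  0.5] F [-0.7 -0.4  1.1] open 0.0539 grip 53.3
```

Light contact. Open gently, then raise.

```bash
python3 -m pendant '[{"tx":0,"ty":0,"tz":0,"spin":0},{"tx":0,"ty":0,"tz":0,"spin":0},{"tx":0,"ty":0,"tz":0,"spin":0},{"tx":0,"ty":0,"tz":0,"spin":0}]' 0.08
python3 -m pendant '[{"tx":0,"ty":0,"tz":-0.01,"spin":0},{"tx":0,"ty":0,"tz":-0.02,"spin":0},{"tx":0,"ty":0,"tz":-0.03,"spin":0},{"tx":0,"ty":0,"tz":-0.03,"spin":0},{"tx":0,"ty":0,"tz":-0.02,"spin":0},{"tx":0,"ty":0,"tz":0,"spin":0}]'
python3 - <<'E'
from h import *
go(.4995,-.226,.12)
b=grab('scene')
cv2.imwrite('pics/g1.png',cv2.resize(b[160:270,400:510],None,fx=5,fy=5,interpolation=cv2.INTER_CUBIC)[...,::-1])
E
```

```text
time: 7.38
tcp_pos: [0.5645, 0.2335, 0.0424]
ee_rot: [-0.0, 0.975, -0.221, 0.0]
force: [0.7, -0.0, 0.6]
opening: 0.08
grasp_force: 0.0
time: 7.88
tcp_pos: [0.5671, 0.2344, 0.159]
ee_rot: [-0.003, 0.975, -0.22, 0.004]
force: [0.5, -0.3, -0.4]
opening: 0.0795
grasp_force: 0.0
t 7.88 tcp [0.5671 0.2344 0.159 ] d_tool mm [136.6 445.1  36.3] F [ 0.5 -0.3 -0.4] open 0.0795 grip 0.0
```

View pics/g1.png

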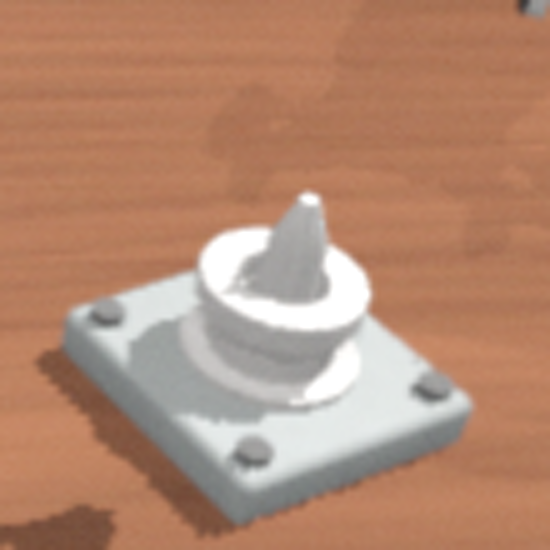

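The washer lies flat on the spacer and the bolt stands well inside its bore. Next, the bushing.

```bash
python3 -m pendant '[{"tx":0.006,"ty":0.02,"tz":0,"spin":0},{"tx":0.010,"ty":0.033,"tz":0,"spin":0},{"tx":0.012,"ty":0.039,"tz":0,"spin":0},{"tx":0.012,"ty":0.039,"tz":0,"spin":0},{"tx":0.012,"ty":0.039,"tz":0,"spin":0},{"tx":0.012,"ty":0.039,"tz":0,"spin":0},{"tx":0.012,"ty":0.039,"tz":0,"spin":0},{"tx":0.012,"ty":0.039,"tz":0,"spin":0}]' 0.075
python3 -m pendant '[{"tx":0.012,"ty":0.038,"tz":0,"spin":0},{"tx":0.012,"ty":0.038,"tz":0.01,"spin":0},{"tx":0.010,"ty":0.033,"tz":0.015,"spin":0},{"tx":0.008,"ty":0.025,"tz":0.015,"spin":0},{"tx":0.005,"ty":0.015,"tz":0.015,"spin":0},{"tx":0.002,"ty":0.008,"tz":0.015,"spin":0},{"tx":0,"ty":0,"tz":0,"spin":0},{"tx":0,"ty":0,"tz":0,"spin":0}]'
python3 -c "
from h import *; go(.4995,-.226,.011)"
```

```text
time: 8.6
tcp_pos: [0.5191, -0.0653, 0.152]
ee_rot: [0.0, 0.975, -0.22, -0.0]
force: [0.4, -0.7, -0.1]
opening: 0.0751
grasp_force: 0.0
time: 9.27
tcp_pos: [0.4959, -0.2265, 0.0814]
ee_rot: [0.0, 0.975, -0.221, -0.001]
force: [0.8, -0.4, 0.2]
opening: 0.0753
grasp_force: 0.0
t 9.27 tcp [ 0.4959 -0.2265  0.0814] d_tool mm [ 3.2 -2.  70.4] F [ 0.8 -0.4  0.2] open 0.0753 grip 0.0
```

```bash
python3 -m pendant '[{"tx":0.003,"ty":-0.002,"tz":0.01,"spin":0},{"tx":0,"ty":0,"tz":0.015,"spin":0},{"tx":0,"ty":0,"tz":0.015,"spin":0},{"tx":0,"ty":0,"tz":0.010,"spin":0},{"tx":0,"ty":0,"tz":0,"spin":0},{"tx":0,"ty":0,"tz":0,"spin":0}]'
python3 -c "
from h import *; go(.4995,-.226,.011)"
```

```text
time: 9.77
tcp_pos: [0.5008, -0.2254, 0.0324]
ee_rot: [0.0, 0.975, -0.22, -0.0]
force: [0.6, -0.8, 0.6]
opening: 0.0751
grasp_force: 0.0
t 9.77 tcp [ 0.5008 -0.2254  0.0324] d_tool mm [-0.9  1.1 21.4] F [ 0.6 -0.8  0.6] open 0.0751 grip 0.0
```

```bash
python3 -m pendant '[{"tx":-0.001,"ty":0.001,"tz":0.006,"spin":0},{"tx":0,"ty":0,"tz":0.008,"spin":0},{"tx":0,"ty":0,"tz":0.007,"spin":0},{"tx":0,"ty":0,"tz":0,"spin":0},{"tx":0,"ty":0,"tz":0,"spin":0}]'
python3 -m pendant '[{"tx":0,"ty":0,"tz":0,"spin":0},{"tx":0,"ty":0,"tz":0,"spin":0},{"tx":0,"ty":0,"tz":0,"spin":0},{"tx":0,"ty":0,"tz":0,"spin":0},{"tx":0,"ty":0,"tz":0,"spin":0},{"tx":0,"ty":0,"tz":0,"spin":0},{"tx":0,"ty":0,"tz":0,"spin":0},{"tx":0,"ty":0,"tz":0,"spin":0}]' 0.025 50
python3 -c "
from h import *; go(.4995,-.226,.011)"
```

```text
time: 10.18
tcp_pos: [0.4987, -0.2263, 0.0108]
ee_rot: [0.0, 0.975, -0.221, -0.001]
force: [0.8, 0.0, -0.2]
opening: 0.0749
grasp_force: 0.0
time: 10.85
tcp_pos: [0.4997, -0.2264, 0.012]
ee_rot: [0.0, 0.975, -0.22, 0.001]
force: [-0.5, 0.6, 5.9]
opening: 0.0376
grasp_force: 50.5
t 10.85 tcp [ 0.4997 -0.2264  0.012 ] d_tool mm [-0.3 -0.3  1. ] F [-0.5  0.6  5.9] open 0.0376 grip 50.5
```

```bash
python3 -m pendant '[{"tx":0,"ty":0,"tz":-0.01,"spin":0},{"tx":0,"ty":0,"tz":-0.02,"spin":0},{"tx":0,"ty":0,"tz":-0.03,"spin":0},{"tx":0,"ty":0,"tz":-0.035,"spin":0},{"tx":0,"ty":0,"tz":-0.025,"spin":0},{"tx":0,"ty":0,"tz":-0.01,"spin":0},{"tx":0,"ty":0,"tz":0,"spin":0},{"tx":0,"ty":0,"tz":0,"spin":0}]'
python3 -c "
from h import *; go(.564,.2335,.135)"
```

```text
time: 11.52
tcp_pos: [0.4986, -0.2258, 0.1403]
ee_rot: [-0.0, 0.975, -0.221, -0.001]
force: [-0.5, -0.4, -4.2]
opening: 0.0377
grasp_force: 50.9
t 11.52 tcp [ 0.4986 -0.2258  0.1403] d_tool mm [-138.8 -442.7    5.8] F [-0.5 -0.4 -4.2] open 0.0377 grip 50.9
```

```bash
python3 -m pendant '[{"tx":-0.005,"ty":-0.016,"tz":0,"spin":0},{"tx":-0.009,"ty":-0.028,"tz":0,"spin":0},{"tx":-0.011,"ty":-0.036,"tz":0,"spin":0},{"tx":-0.011,"ty":-0.036,"tz":0,"spin":0},{"tx":-0.011,"ty":-0.036,"tz":0,"spin":0},{"tx":-0.011,"ty":-0.036,"tz":0,"spin":0},{"tx":-0.011,"ty":-0.036,"tz":0,"spin":0},{"tx":-0.011,"ty":-0.036,"tz":0,"spin":0}]'
python3 -m pendant '[{"tx":-0.011,"ty":-0.036,"tz":0,"spin":0},{"tx":-0.011,"ty":-0.036,"tz":0,"spin":0},{"tx":-0.011,"ty":-0.035,"tz":0,"spin":0},{"tx":-0.010,"ty":-0.03,"tz":0,"spin":0},{"tx":-0.008,"ty":-0.023,"tz":0,"spin":0},{"tx":-0.005,"ty":-0.014,"tz":0,"spin":0},{"tx":-0.003,"ty":-0.007,"tz":0,"spin":0},{"tx":0,"ty":0,"tz":0,"spin":0}]'
python3 -c "
from h import *; go(.564,.2335,.135)"
```

```text
time: 12.18
tcp_pos: [0.5371, 0.0444, 0.1385]
ee_rot: [0.001, 0.975, -0.221, -0.002]
force: [1.2, -0.6, -2.6]
opening: 0.0377
grasp_force: 50.9
time: 12.85
tcp_pos: [0.5626, 0.2322, 0.1393]
ee_rot: [0.001, 0.975, -0.22, -0.001]
force: [-0.5, -0.5, -1.9]
opening: 0.0375
grasp_force: 50.9
t 12.85 tcp [0.5626 0.2322 0.1393] d_tool mm [ 0.7 -1.8  4.3] F [-0.5 -0.5 -1.9] open 0.0375 grip 50.9
```

```bash
python3 -m pendant '[{"tx":0.0005,"ty":-0.002,"tz":0.004,"spin":0},{"tx":0,"ty":0,"tz":0,"spin":0},{"tx":0,"ty":0,"tz":0,"spin":0}]'
python3 - <<'E'
from h import *
go(.564,.2335,.065)
b=grab('scene'); p=arm.state()['tcp_pos']; print(proj('scene',p+[0,0,.015]), proj('scene',p-[0,0,.011]))
cv2.imwrite('pics/i1.png',cv2.resize(b[140:260,406:526],None,fx=5,fy=5,interpolation=cv2.INTER_CUBIC)[...,::-1])
E
```

```text
time: 13.1
tcp_pos: [0.5646, 0.2318, 0.1369]
ee_rot: [0.0, 0.975, -0.221, -0.0]
force: [-0.0, -0.4, -2.9]
opening: 0.0377
grasp_force: 50.9
t 13.1 tcp [0.5646 0.2318 0.1369] d_tool mm [-1.2 -1.4 71.9] F [-0.  -0.4 -2.9] open 0.0377 grip 50.9
[470.34198719 164.78531469] [466.33451633 179.11434513]
```

View pics/i1.png

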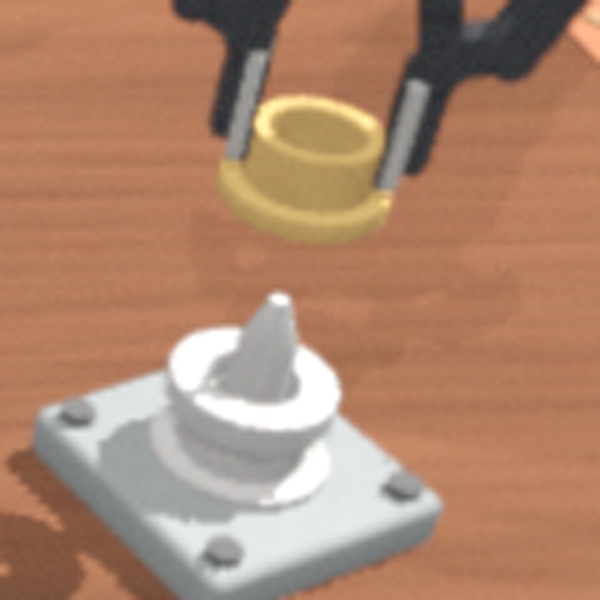

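The bushing is level, flange down, with its neck rim at scene (469.8,165.6) against a predicted (470.3,164.8), so it is centred in the grip above the bolt. Lowering.

```bash
python3 -m pendant '[{"tx":-0.001,"ty":-0.0015,"tz":0.005,"spin":0},{"tx":0,"ty":0,"tz":0.01,"spin":0},{"tx":0,"ty":0,"tz":0.01,"spin":0},{"tx":0,"ty":0,"tz":0.01,"spin":0},{"tx":0,"ty":0,"tz":0.006,"spin":0},{"tx":0,"ty":0,"tz":0,"spin":0},{"tx":0,"ty":0,"tz":0,"spin":0}]'
python3 -c "
from h import *; go(.564,.2335,.065)"
```

```text
time: 13.73
tcp_pos: [0.5643, 0.2347, 0.0956]
ee_rot: [0.001, 0.975, -0.22, -0.0]
force: [-0.0, 0.1, -1.4]
opening: 0.0377
grasp_force: 50.9
t 13.73 tcp [0.5643 0.2347 0.0956] d_tool mm [ 0.3  1.2 30.6] F [-0.   0.1 -1.4] open 0.0377 grip 50.9
```

```bash
python3 -m pendant '[{"tx":0,"ty":0.001,"tz":0.005,"spin":0},{"tx":0,"ty":0,"tz":0.006,"spin":0},{"tx":0,"ty":0,"tz":0.006,"spin":0},{"tx":0,"ty":0,"tz":0.005,"spin":0},{"tx":0,"ty":0,"tz":0.003,"spin":0},{"tx":0,"ty":0,"tz":0,"spin":0},{"tx":0,"ty":0,"tz":0,"spin":0},{"tx":0,"ty":0,"tz":0,"spin":0}]'
python3 -c "
from h import *; go(.564,.2335,.065)"
```

```text
time: 14.4
tcp_pos: [0.5643, 0.2342, 0.0716]
ee_rot: [-0.0, 0.975, -0.221, 0.0]
force: [0.5, 0.3, -2.5]
opening: 0.0374
grasp_force: 50.9
t 14.4 tcp [0.5643 0.2342 0.0716] d_tool mm [0.  0.7 6.6] F [ 0.5  0.3 -2.5] open 0.0374 grip 50.9
```

```bash
python3 -m pendant '[{"tx":0,"ty":0.0005,"tz":0.002,"spin":0},{"tx":0,"ty":0,"tz":0.002,"spin":0},{"tx":0,"ty":0,"tz":0.0015,"spin":0},{"tx":0,"ty":0,"tz":0,"spin":0},{"tx":0,"ty":0,"tz":0,"spin":0},{"tx":0,"ty":0,"tz":0,"spin":0}]'
python3 -c "
from h import *; go(.564,.2335,.065)"
```

```text
time: 14.9
tcp_pos: [0.564, 0.2336, 0.0661]
ee_rot: [-0.0, 0.975, -0.221, 0.0]
force: [-1.3, -0.9, 0.7]
opening: 0.0379
grasp_force: 51.2
t 14.9 tcp [0.564  0.2336 0.0661] d_tool mm [0.1 0.1 1.1] F [-1.3 -0.9  0.7] open 0.0379 grip 51.2
```

Light seat contact at the expected height. Release and back off.

```bash
python3 -m pendant '[{"tx":0,"ty":0,"tz":0.0005,"spin":0},{"tx":0,"ty":0,"tz":0,"spin":0},{"tx":0,"ty":0,"tz":0,"spin":0},{"tx":0,"ty":0,"tz":0,"spin":0},{"tx":0,"ty":0,"tz":0,"spin":0}]' 0.075
python3 -m pendant '[{"tx":0,"ty":0,"tz":-0.01,"spin":0},{"tx":0,"ty":0,"tz":-0.02,"spin":0},{"tx":0,"ty":0,"tz":-0.03,"spin":0},{"tx":0,"ty":0,"tz":-0.03,"spin":0},{"tx":0,"ty":0,"tz":-0.03,"spin":0},{"tx":0,"ty":0,"tz":0,"spin":0},{"tx":0,"ty":0,"tz":0,"spin":0}]'
python3 - <<'E'
from h import *
go(.564,.2335,.065)
b=grab('scene'); h=cv2.cvtColor(b,cv2.COLOR_RGB2HSV)
m=((h[...,0]>15)&(h[...,0]<40)&(h[...,1]>60)).astype(np.uint8)*255
c=blobs(b,m,(420,170,500,260)); print('brass box',cv2.boundingRect(c))
a=np.radians(np.arange(0,360,5)); ax=np.array([.564,.2335])
P=np.array([proj('scene',[ax[0]+r*np.cos(t),ax[1]+r*np.sin(t),z]) for r,zs in ((.026,(.054,.062)),(.02,(.08,))) for z in zs for t in a],np.float32)
print('expected box',P.min(0).round(1),(P.max(0)-P.min(0)).round(1))
rim=P[-72:]; print('rim exp',rim.min(0).round(1),rim.max(0).round(1))
print('tip',proj('scene',[*ax,.086]))
E
```

```text
time: 15.32
tcp_pos: [0.564, 0.2337, 0.0653]
ee_rot: [-0.0, 0.975, -0.221, 0.0]
force: [-0.5, 0.2, 0.1]
opening: 0.0749
grasp_force: 0.0
time: 15.9
tcp_pos: [0.5649, 0.2342, 0.1884]
ee_rot: [-0.002, 0.975, -0.221, 0.002]
force: [-0.5, -0.3, -0.8]
opening: 0.075
grasp_force: 0.0
t 15.9 tcp [0.5649 0.2342 0.1884] d_tool mm [ -0.9   1.7 123.4] F [-0.5 -0.3 -0.8] open 0.075 grip 0.0
brass box (442, 196, 32, 28)
expected box [441.1 195.5] [33.1 29.4]
rim exp [447.9 195.5] [473.1 210. ]
tip [461.27689477 199.59317557]
```

The brass outline, (442,196) at 32x28 px, matches the outline expected for a flat seat on the washer, (441,195.5) at 33x29 px. The gripper is clear, so I'm handing in.

```bash
python3 -c "
from rig import arm; print(arm.finish_job())"
```

```text
the job is handed in; nothing more can be done
None
```

The washer is on the bolt, flat on the spacer, and the bushing is on it flange down (washer checked by picture, bushing by outline, within about 1 px); I handed the job in at about 16 s of the 54 s allowed, with the gripper clear.

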